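# Pack up the rolling-stock case: fold the retaining flap, then shut the lid

### The job

Close up the rolling-stock case for carrying: first push the plywood flap that stands up along the side of the case opposite the lid all the way down over the wagons, then swing the case's hinged lid over it and press it fully shut. Only push with the fingers: leave the wagons lying in their slots, and do not move the model cottage or the sanding block near the case.

Things in the scene. Friction and masses are not known exactly. Their poses are not given: they have to be found in the camera images.
- stock_case: Dark green case for model rolling stock, fixed to the table, 165 x 225 x 53 mm when shut. Origin at the centre of its underside. Its x axis runs from its front (flap side) to its back (lid hinge); the front faces the robot, or is turned up to 120 degrees to either side of that, y along its width, z up. The tray's walls are 34 mm high; inside, grey padding bars along y, 28 mm high, leave slots for wagons.
- flap (a joint): Angle (rad) of the plywood flap: 0 = folded down flat over the wagons (its stop), 1.57 = standing upright, 1.75 = its other stop, leaning toward the case's front. A stiff hinge: it stays at any angle and takes less than 2 N at its edge to move.
- flap_hinge (a point): Middle of the flap's hinge line, which runs along the case's y just inside its front wall, 76.5 mm in front of the case's centre and 43 mm above its underside.
- flap_edge (a point): Middle of the flap's free edge, 105 mm from its hinge line. The flap is 130 mm wide and 4 mm thick; this point and the hinge line lie half-way through its thickness. It folds away from the case's front, toward the lid.
- stock_case_lid (a joint): Angle (rad) of the case's lid: 0 = shut, 1.57 = standing straight up, 1.83 = its open stop, leaning backward. A stiff hinge: it stays at any angle and takes about 2 N at its edge to swing.
- lid_hinge (a point): Middle of the lid's hinge line, which runs along the case's y at its back, 82 mm behind the case's centre and 38 mm above its underside.
- lid_edge (a point): Middle of the lid's free front edge on its outer face, 168 mm from the hinge line. The lid is a 225 mm wide shallow tray with an 18 mm rim; its flat outer face (on top when shut, facing backward when it stands up) lies 15 mm off a parallel plane through the hinge line.
- tank_wagon: Small dark tank wagon, 18 x 77 x 29 mm, loose in the slot nearest the front, lying along the case's y. Origin at the centre of its underside.
- coal_wagon: Small brown open wagon with coal load, 19 x 73 x 24 mm, loose in the second slot from the front. Origin at the centre of its underside.
- goods_van: Small brown goods van, 19 x 71 x 36 mm, loose in the rearmost slot, beyond the reach of the folded flap. Its roof is 45 mm above the case's underside. Origin at the centre of its underside.
- cottage: Model cottage with red roof, 52 x 73 x 50 mm, loose on the table in front of the case to the left as the robot sees it. Origin at the centre of its underside.
- sanding_block: Cork-brown sanding block, 35 x 64 x 22 mm, loose on the table beyond the case, to the right as the robot sees it. Origin at the centre of its underside.
There are look-alikes about, which are no part of the job. Leave any pink or purple look-alike of the tank_wagon alone.

How it is judged:
By the outcome, as a careful person would: the job done as asked, in the order asked, and still so for the second after the job is handed in, with the robot touching nothing.
It also fails if it takes over 48 s, if anything falls off the work surface, if the arm or the gripper's body presses on something with over 40 N, if the wrist force passes 120 N, or if a joint passes its speed limit or range.

### The arm

A 6-joint arm with a two-finger parallel gripper is mounted at the origin on a cart in front of the work surface, level with it; the furniture and walls round the work are solid. World frame = base frame: x ahead of the robot, y to its left, z up, the work surface at z = 0. Lengths are in m, angles in degrees, forces in N, time in s.
With the tool pointing down it reaches from about 0.275 to 0.75 m from the base axis. Payload 10.2 kg.
Tool frame: the origin (TCP) lies on the centre line of the jaws, within the pads' length; the fingertips stand 14 mm ahead of it and the grasp point (between the pads) lies 5 mm behind it; y points along the fingers, z is the direction in which the jaws open and shut, and the axes are right-handed (so a half turn about y gives the same grasp; the last joint's range is limited). The gripper opens to 85 mm and grips with 20 to 120 N. Pads are 22 mm wide; open, the fingers measure 114 mm over their backs; the gripper's body (76 mm by 85 mm) begins 54 mm behind the grasp point. The pads swing forward as they close: fully open they stand 13 mm farther back than shut.
Start: joints at [-84.076, 17.928, 85.812, -0, 76.261, -12.8], TCP at [0.169, -0.497, 0.245] pointing down, gripper open.
Joint ranges: [-168.41, 168.41], [-55.51, 124.54], [10.69, 146.95], [-70.63, 250.63], [1, 178], [-165.06, 165.06]. Speed limits (degrees/s): [136.94, 136.94, 172.46, 180, 180, 180].

### API

Orientations are given as [roll, pitch, yaw] about the fixed x, y, z axes, in that order (R = Rz(yaw) Ry(pitch) Rx(roll)).
In Python, from rig import robot, viewer gives the robot as it stands.
- The arm moves only by the shell command python3 -m handwheel 'ROWS' [OPENING]. ROWS is JSON, a list of rows, each a list of 2 entries, a list of its own where there are three numbers: the shift along the tool's x, y, z in mm, then the turn, a rotation vector about the tool's x, y, z in rad. A call has 1 to 10 rows; each row is the pose to reach, as a shift and turn from the pose commanded when the call began, along the tool's axes at that moment; what a row does not reach only later rows make up. A row lasts 1/10 s, in which the tool goes at most 50 mm and 8.59 degrees, less where a joint would pass 70% of its speed; a pose out of reach is approached as far as the arm can. A call with a gripper value outside its range is refused whole. OPENING is the opening, from 0 (shut) to 1 (fully open), set as the call begins (- or left out, the last holds). The fingers move at their own pace and stop on an object; the grip force is fixed at half the most. Time passes only in rows, so rows that repeat a pose let the fingers close. It gives the time, the measured TCP pose, the force and the opening at its end, in the units of the state.
- robot.observe(): the state, without advancing time (a new reading comes with each control period).
- viewer.read_camera(name): name is "scene" or "side" or "wrist"; returns (picture, depth): 480x640x3 uint8, red, green, blue; 480x640 float32, m along the optical axis (not along the pixel's ray), 0 where there is no reading.
- viewer.camera_info(name): a dict with "vfov" (degrees; the focal length in pixels is half the picture's height over the tangent of half this angle, whatever the lens; pixels are square), "cx", "cy" (the principal point, pixels), "cam_to_world" (4x4, takes a point from camera to world coordinates); the wrist camera has in their place "T_tool_cam" (4x4, takes a point from camera to tool coordinates, whose origin is the TCP and whose axes are the tool frame's). Camera axes: x right, y down, z forward; pixel columns grow to the right and rows downward; lengths in m; the calibration is good to about 2 mm. A picture is of the moment at which its call begins: read the wrist's pose just before it. camera_info takes no time and is no camera call.
- robot.close_job(): hands the job in, once; it reports no verdict.
The state is a dict: "time": time; "joint_positions": joint angles; "joint_vel": joint speeds; "tau": joint torques, N m; "tool_pos": TCP position; "tcp_rot": TCP orientation; "force": force on the tool from outside, world axes, zero at the start; "torque": the same for the moment, N m; "gripper_width": opening from 0.0 (shut) to 1.0 (fully open).
Only numpy, scipy, OpenCV 4.12 (cv2) and the standard library are available. Lean on these libraries where they do the work, as an engineer would, in place of code of your own. Each camera call takes 0.05 s, during which the arm holds its last target.

## Working session

There is one attempt and no reset: what is moved stays moved. The work goes in short steps, Python scripts to look and compute and a shell command to move; the robot and the scene stay as the last step left them, time stands still between calls to the robot, and variables do not carry over. Pictures are saved under pics/ and viewed, and the job is handed in when it is done.

```bash
mkdir -p pics; cat > h.py <<'E'
import numpy as np, cv2
from rig import robot, viewer
def shot(n,f):
    im,d=viewer.read_camera(n); np.savez(''+f+'.npz',im=im,d=d); cv2.imwrite('pics/'+f+'.png',im[:,:,::-1]); return im,d
def K(n):
    i=viewer.camera_info(n); f=240/np.tan(np.radians(i['vfov'])/2); return f,i['cx'],i['cy'],np.array(i.get('cam_to_world',i.get('T_tool_cam')))
def world(n,u,v,z):
    f,cx,cy,T=K(n); return (T@np.array([(u-cx)/f*z,(v-cy)/f*z,z,1]))[:3]
def plane(n,u,v,h):
    f,cx,cy,T=K(n); r=T[:3,:3]@np.array([(u-cx)/f,(v-cy)/f,1]); o=T[:3,3]; return o+r*(h-o[2])/r[2]
def proj(n,p):
    f,cx,cy,T=K(n); q=np.linalg.inv(T)@np.append(p,1); return cx+f*q[0]/q[2],cy+f*q[1]/q[2]
E
python3 - <<'E'
from h import *
print(robot.observe())
for n in['scene','side']:
    shot(n,n+'0'); print(viewer.camera_info(n))
print(viewer.camera_info('wrist'))
E
```

```text
{'time': 0.0, 'joint_positions': array([-8.40767049e+01,  1.79618560e+01,  8.58545420e+01,  1.23879779e-03,
        7.62607636e+01, -1.27977097e+01]), 'joint_vel': array([-0.04491086,  0.04196014, -0.01522487,  0.01212917, -0.1063334 ,
        0.07648712]), 'tau': array([ 2.69540942e-04, -4.12273443e+01, -2.59740919e+01, -4.99814735e-05,
        4.27841151e-03, -4.42238353e-07]), 'tool_pos': array([ 0.16849099, -0.49697538,  0.24471003]), 'tcp_rot': array([-9.00749783e+01,  1.82650885e-02, -1.61279302e+02]), 'force': array([-1.44627905, -0.09188132,  0.50215671]), 'torque': array([-0.06712073, -0.00745487,  0.02183165]), 'gripper_width': 0.99893832612834}
{'vfov': 57.06816347852946, 'cx': 318.3383242965208, 'cy': 229.75945146969303, 'cam_to_world': array([[-0.88809088, -0.27727088,  0.36662713,  0.13186615],
       [-0.45962162,  0.52432111, -0.71682309,  0.74942789],
       [ 0.00652382, -0.8051138 , -0.59308449,  0.6442624 ],
       [ 0.        ,  0.        ,  0.        ,  1.        ]])}
{'vfov': 51.9390199188766, 'cx': 324.05829318907394, 'cy': 234.75884438454733, 'cam_to_world': array([[ 0.11436926,  0.68828877, -0.7163646 ,  1.09325815],
       [ 0.99339974, -0.0855902 ,  0.07636281, -0.02403787],
       [-0.00875413, -0.72036997, -0.69353477,  0.6739179 ],
       [ 0.        ,  0.        ,  0.        ,  1.        ]])}
{'vfov': 68.04454832333676, 'cx': 325.92508452825933, 'cy': 239.43949727632886, 'T_tool_cam': array([[ 5.60961714e-04,  9.63605106e-01,  2.67329171e-01,
        -6.61701997e-02],
       [-1.29796889e-03, -2.67328286e-01,  9.63604640e-01,
        -1.28343453e-01],
       [ 9.99999000e-01, -8.87530259e-04,  1.10076852e-03,
        -3.63719234e-04],
       [ 0.00000000e+00,  0.00000000e+00,  0.00000000e+00,
         1.00000000e+00]])}
```

View pics/scene0.png

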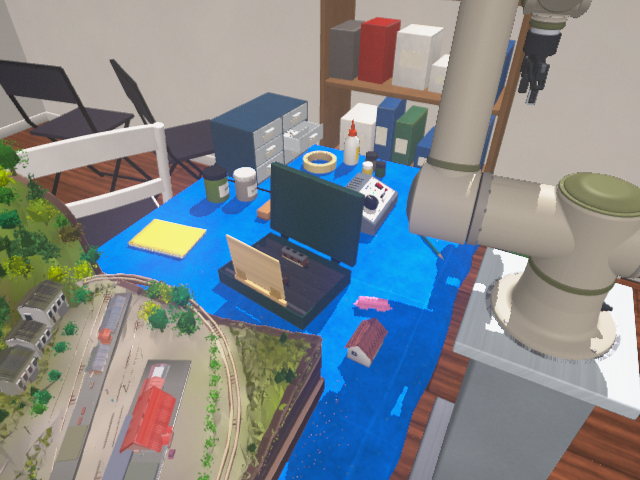

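View pics/side0.png

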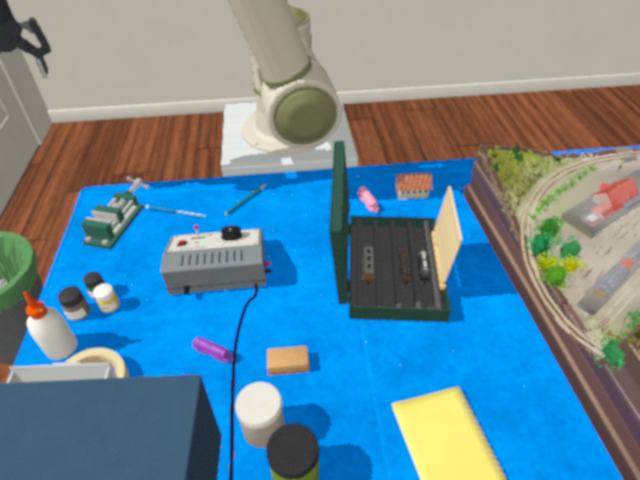

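The scene view shows the flap at (258,270), the lid at (316,213), the cottage at (366,342) and a pink look-alike at (373,303). In the side view the case is around (395,270), with its flap to the right (+y) and its lid to the left (-y). The sanding block is at (288,360) and a purple look-alike at (213,350).

```bash
python3 - <<'E'
from h import *
a=np.load('side0.npz')['im'];b=np.load('scene0.npz')['im']
cv2.imwrite('pics/sc.png',cv2.resize(a[130:330,310:480],None,fx=3,fy=3,interpolation=2)[:,:,::-1])
cv2.imwrite('pics/scc.png',cv2.resize(b[150:340,200:400],None,fx=3,fy=3,interpolation=2)[:,:,::-1])
E
```

```text
(no output)
```

View pics/sc.png

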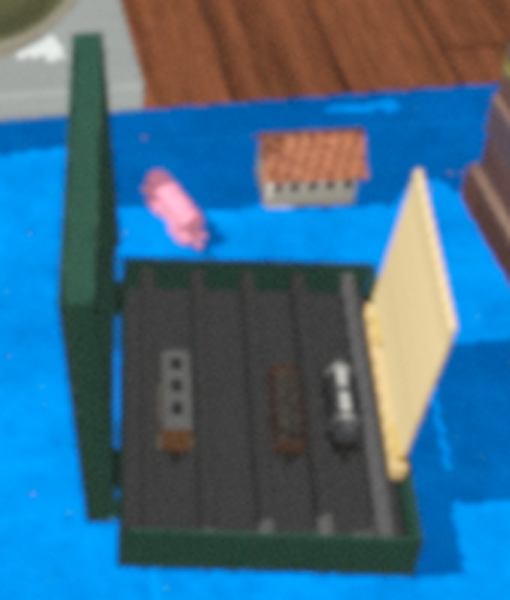

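View pics/scc.png

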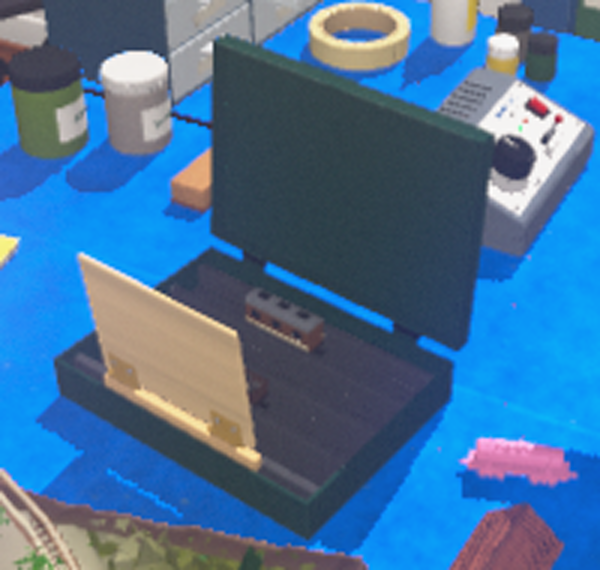

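```bash
python3 - <<'E'
from h import *
np.set_printoptions(precision=4,suppress=True)
for n,pts in dict(scene=[(219,270),(303,318),(351,272)],side=[(350.7,307),(449,308),(352,217),(434,219)]).items():
    for p in pts: print(n,p,plane(n,*p,.034))
for n in['scene','side']:
    z=np.load(n+'0.npz');im,d=z['im'],z['d']; f,cx,cy,T=K(n)
    v,u=np.mgrid[:480,:640]; P=np.stack([(u-cx)/f*d,(v-cy)/f*d,d],-1)@T[:3,:3].T+T[:3,3]
    P=P.reshape(480,640,3); hsv=cv2.cvtColor(im,cv2.COLOR_RGB2HSV)
    box=np.zeros((480,640),bool)
    if n=='scene': box[150:340,215:365]=1
    else: box[130:330,325:470]=1
    H,S,V=hsv[...,0],hsv[...,1],hsv[...,2]
    for nm,m in dict(wood=(H>8)&(H<30)&(V>140)&(S>40), lid=(H>60)&(H<95)).items():
        m=m&box&(d>0)&(P[...,2]>.065); m=cv2.erode(m.astype(np.uint8),np.ones((3,3)))>0
        Q=P[m]; c=np.median(Q,0); Q=Q[np.linalg.norm(Q-c,axis=1)<.16];c=Q.mean(0)
        w,vv=np.linalg.eigh(np.cov((Q-c).T)); print(n,nm,len(Q),c,'n',vv[:,0],'rms',w[0]**.5,'tilt',np.degrees(np.arcsin(vv[2,0])),Q.min(0),Q.max(0))
    # heights of obstacles
    m=(P[...,1]>.12)&(P[...,0]>.2)&(P[...,0]<.8)&(d>0)&(P[...,1]<.6)
    for y in np.arange(.1,.5,.03):
        q=P[(d>0)&(abs(P[...,1]-y)<.015)&(P[...,0]>.3)&(P[...,0]<.65)]
        print(y, q[:,2].max() if len(q) else None, end=' ')
    print()
E
```

```text
scene (219, 270) [0.6263 0.2327 0.034 ]
scene (303, 318) [0.4086 0.2672 0.034 ]
scene (351, 272) [0.3819 0.1109 0.034 ]
side (350.7, 307) [0.6057 0.07   0.034 ]
side (449, 308) [0.6269 0.2275 0.034 ]
side (352, 217) [0.3895 0.106  0.034 ]
side (434, 219) [0.4149 0.2622 0.034 ]
scene wood 1409 [0.5123 0.2656 0.1069] n [0.1133 0.221  0.9687] rms 0.020971700761053817 tilt 75.61904880069716 [0.448  0.2358 0.0678] [0.5822 0.405  0.148 ]
scene lid 84 [0.5035 0.066  0.2045] n [-0.0441 -0.2892  0.9563] rms 0.00045860709336964555 tilt 72.98997992475522 [0.4088 0.0501 0.2029] [0.5953 0.0823 0.2062]
0.1 0.20538497384061966 0.13 0.04705054476307213 0.16 0.03589436713765304 0.19 0.036032262462510234 0.22 0.06191599925732871 0.25 0.14987286462627147 0.28 0.04123684185694154 0.31 0.0032359759764193363 0.33999999999999997 0.08853840001365665 0.37 0.13530870051847776 0.4 0.1344101924511062 0.42999999999999994 0.14038131891981998 0.45999999999999996 0.12212537783695476 0.49 0.11616151862920499 
side wood 874 [0.5274 0.2436 0.1108] n [ 0.1599  0.9825 -0.096 ] rms 0.0003798102492090763 tilt -5.507242310626806 [0.4635 0.2316 0.0697] [0.5838 0.2578 0.1486]
side lid 1223 [0.543  0.0569 0.1814] n [-0.1595 -0.9828 -0.093 ] rms 0.0039060424799814307 tilt -5.338799071398913 [0.3966 0.0396 0.0667] [0.6049 0.0843 0.2072]
0.1 0.2061650115511836 0.13 0.04819565521118241 0.16 0.036734336087215436 0.19 0.03646709930562653 0.22 0.11594824963430317 0.25 0.15131212739676791 0.28 0.04448518541026758 0.31 0.004553624985050964 0.33999999999999997 0.10106047002648133 0.37 0.13624163369854858 0.4 0.1349697082751533 0.42999999999999994 0.14199627060384767 0.45999999999999996 0.12153638100258501 0.49 0.11496883895858934
```

```bash
python3 -m handwheel '[[[0,-40,0],[0,0,0]],[[0,-75,0],[0,0,0]],[[-589,-75,-627],[0,0.487,0]],[[-589,-75,-627],[0,0.487,0]],[[-589,-75,-627],[0,0.487,0]],[[-589,-75,-627],[0,0.487,0]],[[-589,-75,-627],[0,0.487,0]],[[-589,-75,-627],[0,0.487,0]],[[-589,-75,-627],[0,0.487,0]],[[-589,-75,-627],[0,0.487,0]]]' 0
python3 - <<'E'
from h import *
from scipy.spatial.transform import Rotation as R
s=robot.observe();print(s['tool_pos'],s['tcp_rot'],s['joint_positions'])
r=R.from_euler('xyz',s['tcp_rot'],degrees=True).as_matrix();print(r.T@(np.array([.526,.286,.30])-s['tool_pos'])*1000)
E
```

```text
time: 1.1
tool_pos: [0.3341, -0.132, 0.3203]
tcp_rot: [-90.0, 0.0, 170.8]
force: [1.2, -1.0, 0.1]
gripper_width: -0.002
[ 0.33414901 -0.13204523  0.3203103 ] [-8.99960822e+01  1.71439796e-02  1.70783516e+02] [-4.04526136e+01 -6.84958663e+00  1.02135937e+02  5.56427756e-03
  8.46969594e+01  5.87633575e+01]
[-122.41186616   20.31661105 -443.3775982 ]
```

```bash
python3 -m handwheel '[[[-122,20,-443],[0,0,0]],[[-122,20,-443],[0,0,0]],[[-122,20,-443],[0,0,0]],[[-122,20,-443],[0,0,0]],[[-122,20,-443],[0,0,0]],[[-122,20,-443],[0,0,0]],[[-122,20,-443],[0,0,0]],[[-122,20,-443],[0,0,0]],[[-122,20,-443],[0,0,0]],[[-122,20,-443],[0,0,0]]]'
python3 - <<'E'
from h import *
s=robot.observe();print(s['tool_pos'],s['tcp_rot'],s['joint_positions'])
shot('side','side1');shot('scene','scene1');shot('wrist','wrist1')
a=np.hstack([cv2.imread('pics/%s1.png'%n)[::1] for n in['side','wrist']])
cv2.imwrite('pics/m1.png',cv2.resize(a,(800,300),interpolation=cv2.INTER_AREA))
E
```

```text
time: 2.1
tool_pos: [0.5254, 0.2875, 0.2981]
tcp_rot: [-90.0, -0.2, 171.0]
force: [-0.2, -1.6, -1.0]
gripper_width: -0.003
[0.52540705 0.28753345 0.29809409] [-8.99714556e+01 -1.52112260e-01  1.71022139e+02] [1.74760907e+01 2.60437034e+01 6.64474630e+01 4.22423794e-02
 8.76577352e+01 1.16452132e+02]
```

View pics/m1.png

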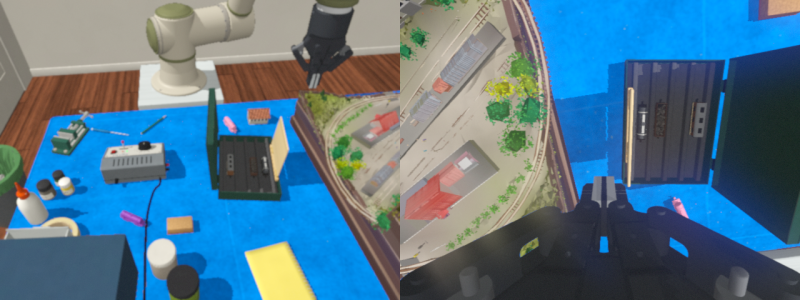

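View pics/wrist1.png

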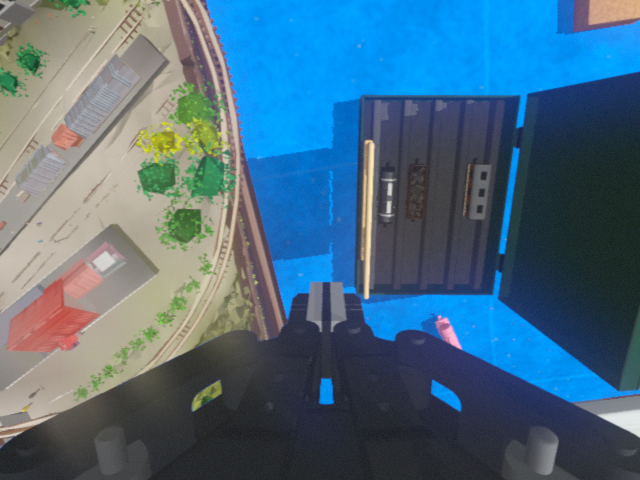

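The wrist view shows the flap edge-on at (368,220), the tray corners at (362,97), (518,97), (492,293) and (358,293), and the fingertips at (325,290). I'll refine the case pose from these.

```bash
python3 - <<'E'
from h import *
from scipy.spatial.transform import Rotation as R
np.set_printoptions(precision=4,suppress=True)
s=robot.observe();f,cx,cy,T=K('wrist')
W=np.eye(4);W[:3,:3]=R.from_euler('xyz',s['tcp_rot'],degrees=True).as_matrix();W[:3,3]=s['tool_pos'];M=W@T
def pl(u,v,h):
    r=M[:3,:3]@np.array([(u-cx)/f,(v-cy)/f,1]);o=M[:3,3];return (o+r*(h-o[2])/r[2])[:2]
c=[pl(*p,.034) for p in[(362,97),(518,97),(492,293),(358,293)]];print(np.array(c),np.mean(c,0))
print('flap top',pl(370,140,.147),pl(366,297,.147))
ex=np.array([-.16,-.987]);ey=np.array([.987,-.16])
C=np.array([.507,.168])
for p in[(.5254,.2875),*c,pl(370,140,.147),pl(366,297,.147)]: q=np.array(p)-C;print(q@ex,q@ey)
r=W[:3,:3];print(r.T@(np.append(C-.122*ex,.14)-s['tool_pos'])*1000)
E
```

```text
[[0.6272 0.2282]
 [0.6014 0.0686]
 [0.3842 0.1031]
 [0.41   0.2621]] [0.5057 0.1655]
flap top [0.5853 0.239 ] [0.4569 0.2589]
-0.12089049999999996 -0.0009592000000000217
-0.07863385430054312 0.10899583176740986
0.08300707627908452 0.10911085604854509
0.0836882143464733 -0.11083833190753233
-0.07735672116678508 -0.11077859973601613
-0.08261856998817893 0.06593378715993614
-0.08167904075822821 -0.06396861254889787
[ -1.0263 159.7411  -5.1757]
```

```bash
python3 -m handwheel '[[[0,40,0],[0,0,0]],[[0,80,0],[0,0,0]],[[0,120,0],[0,0,0]],[[0,150,0],[0,0,0]],[[0,162,0],[0,0,0]],[[0,162,0],[0,0,0]]]'
python3 -m handwheel '[[[0,0,10],[0,0,0]],[[0,-1,20],[0,0,0]],[[0,-1,31],[0,0,0]],[[0,-1,41],[0,0,0]],[[0,2,51],[0,0,0]],[[0,5,61],[0,0,0]],[[0,10,70],[0,0,0]],[[0,15,79],[0,0,0]],[[0,15,79],[0,0,0]]]'
python3 - <<'E'
from h import *
shot('side','side2');shot('scene','scene2')
a=np.hstack([cv2.imread('pics/%s2.png'%n)[120:400,180:580] for n in['side','scene']])
cv2.imwrite('pics/m2.png',a)
E
```

```text
time: 2.85
tool_pos: [0.5247, 0.2827, 0.138]
tcp_rot: [-90.0, -0.1, 170.8]
force: [0.6, 0.1, -0.2]
gripper_width: 0.003
time: 3.75
tool_pos: [0.5119, 0.2047, 0.1223]
tcp_rot: [-90.0, -0.1, 170.8]
force: [-0.5, 0.8, 0.1]
gripper_width: -0.003
```

View pics/m2.png

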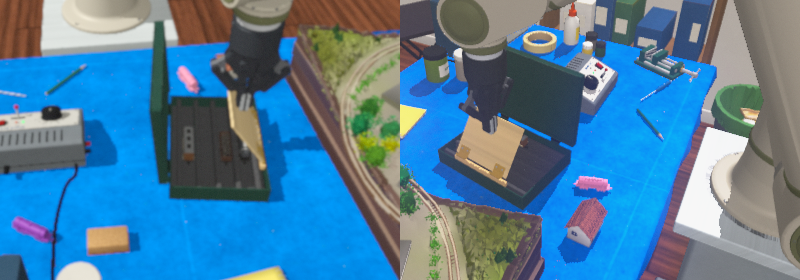

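```bash
python3 -m handwheel '[[[0,7,8],[0,0,0]],[[0,15,14],[0,0,0]],[[0,25,19],[0,0,0]],[[0,34,23],[0,0,0]],[[0,42,25],[0,0,0]],[[0,48,26],[0,0,0]],[[0,54,27],[0,0,0]],[[0,58,27],[0,0,0]],[[0,60,27],[0,0,0]],[[0,60,27],[0,0,0]]]'
python3 -m handwheel '[[[0,1,0],[0,0,0]],[[0,2,0],[0,0,0]],[[0,2,0],[0,0,0]]]'
```

```text
time: 4.85
tool_pos: [0.5081, 0.1793, 0.0631]
tcp_rot: [-90.0, -0.0, 170.8]
force: [-0.1, 0.1, 0.5]
gripper_width: -0.001
time: 5.15
tool_pos: [0.5083, 0.1792, 0.0614]
tcp_rot: [-90.0, 0.0, 170.8]
force: [-0.8, -0.3, 0.7]
gripper_width: -0.004
```

```bash
python3 -m handwheel '[[[0,1,0],[0,0,0]],[[0,2,0],[0,0,0]],[[0,2,0],[0,0,0]]]'
python3 -m handwheel '[[[0,1,0],[0,0,0]],[[0,2,0],[0,0,0]],[[0,2,0],[0,0,0]]]'
```

```text
time: 5.45
tool_pos: [0.5081, 0.1792, 0.0592]
tcp_rot: [-90.0, -0.0, 170.8]
force: [-0.4, -0.6, -0.4]
gripper_width: -0.001
time: 5.75
tool_pos: [0.5083, 0.1792, 0.0588]
tcp_rot: [-90.0, 0.0, 170.8]
force: [-6.5, -2.5, 16.7]
gripper_width: -0.0
```

```bash
python3 -m handwheel '[[[0,-20,0],[0,0,0]],[[0,-60,0],[0,0,0]],[[0,-110,0],[0,0,0]],[[0,-160,0],[0,0,0]],[[0,-200,0],[0,0,0]],[[0,-220,0],[0,0,0]],[[0,-220,0],[0,0,0]]]'
python3 - <<'E'
from h import *
shot('side','side3');shot('scene','scene3');shot('wrist','wrist3')
print(robot.observe()['tool_pos'])
a=np.hstack([cv2.imread('pics/%s3.png'%n)[120:400,180:580] for n in['side','scene']])
cv2.imwrite('pics/m3.png',a)
E
```

```text
time: 6.45
tool_pos: [0.5089, 0.1794, 0.2803]
tcp_rot: [-90.1, 0.3, 170.8]
force: [-0.2, 1.2, -0.1]
gripper_width: 0.0
[0.50773934 0.17913307 0.27591183]
```

View pics/m3.png

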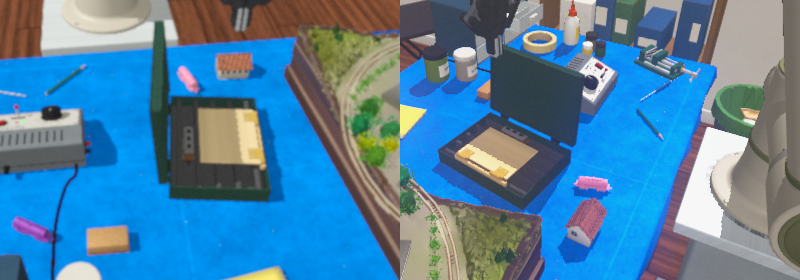

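View pics/wrist3.png

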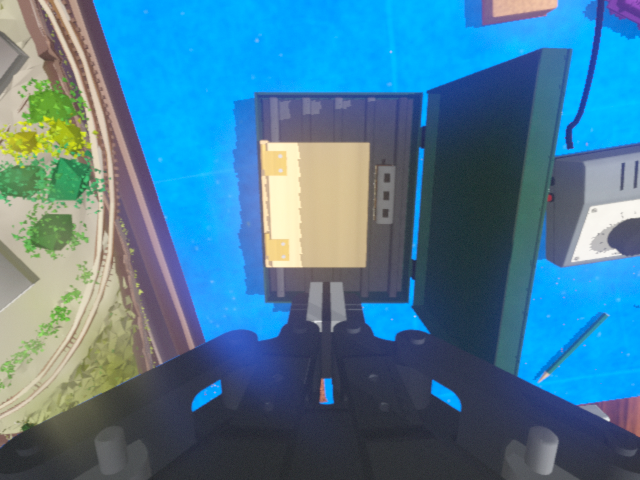

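The flap looks flat in the views (side crop (228,137), wrist (320,205)), and the goods van is in its slot at (385,195). Next I'll check the flap's plane and measure the lid's top edge.

```bash
python3 - <<'E'
from h import *
from scipy.spatial.transform import Rotation as R
np.set_printoptions(precision=4,suppress=True)
ex=np.array([-.16,-.987,0]);ey=np.array([.987,-.16,0]);C=np.array([.506,.167,0]);B=np.stack([ex,ey,[0,0,1]])
s=robot.observe();W=np.eye(4);W[:3,:3]=R.from_euler('xyz',s['tcp_rot'],degrees=True).as_matrix();W[:3,3]=s['tool_pos']
print('tcp',B@(s['tool_pos']-C))
for n in['wrist','side','scene']:
    z=np.load(n+'3.npz');im,d=z['im'],z['d'];f,cx,cy,T=K(n); M=W@T if n=='wrist' else T
    v,u=np.mgrid[:480,:640];P=np.stack([(u-cx)/f*d,(v-cy)/f*d,d],-1)@M[:3,:3].T+M[:3,3]-C
    P=(P@B.T); ok=d>0
    H,S,V=cv2.split(cv2.cvtColor(im,cv2.COLOR_RGB2HSV))
    m=ok&(H>8)&(H<30)&(V>120)&(S>40)&(P[...,0]>-.05)&(P[...,0]<.025)&(abs(P[...,1])<.055)&(P[...,2]>.02)&(P[...,2]<.08)
    Q=P[m]; 
    if len(Q)>30: A=np.c_[Q[:,:2],np.ones(len(Q))];print(n,'flap',len(Q),np.linalg.lstsq(A,Q[:,2],rcond=None)[0],np.median(Q[:,2]))
    m=ok&(H>60)&(H<95)&(P[...,2]>.199)&(P[...,2]<.215)&(P[...,0]>.05)&(P[...,0]<.16)&(abs(P[...,1])<.12)
    Q=P[m]; print(n,'lidtop',len(Q), np.percentile(Q,[2,50,98],axis=0) if len(Q) else '')
    for nm,b in dict(block=((H>5)&(H<20)),):pass
E
```

```text
tcp [-0.0123 -0.0002  0.2759]
wrist flap 7725 [ 0.0015 -0.0009  0.0441] 0.04403845373031423
wrist lidtop 3318 [[ 0.0978 -0.0169  0.2013]
 [ 0.1043  0.0309  0.203 ]
 [ 0.1141  0.0663  0.2045]]Traceback (most recent call last):
  File "<stdin>", line 17, in <module>
ValueError: too many values to unpack (expected 2)
```

```bash
python3 -m handwheel '[[[0,0,40],[0,0,0]],[[0,0,80],[0,0,0]],[[0,0,120],[0,0,0]],[[0,0,150],[0,0,0]],[[0,0,162],[0,0,0]],[[0,0,162],[0,0,0]],[[0,0,162],[0,0,0]]]'
python3 -m handwheel '[[[0,20,0],[0,0,0]],[[0,45,0],[0,0,0]],[[0,70,0],[0,0,0]],[[0,82,0],[0,0,0]],[[0,82,0],[0,0,0]],[[0,82,0],[0,0,0]]]'
python3 - <<'E'
from h import *
shot('side','side4');shot('scene','scene4')
p=robot.observe()['tool_pos'];q=p[:2]-[.506,.167];print(p,q@[-.16,-.987],q@[.987,-.16])
a=np.hstack([cv2.imread('pics/%s4.png'%n)[120:400,180:580] for n in['side','scene']])
cv2.imwrite('pics/m4.png',a)
E
```

```text
time: 7.3
tool_pos: [0.4823, 0.02, 0.2768]
tcp_rot: [-90.0, -0.1, 170.8]
force: [0.0, -0.4, -0.2]
gripper_width: -0.002
time: 7.9
tool_pos: [0.4828, 0.0197, 0.1961]
tcp_rot: [-90.0, 0.1, 170.9]
force: [-0.2, -0.6, 0.4]
gripper_width: -0.001
[0.48289812 0.01942612 0.19644401] 0.14935171875840383 0.0008102632161445117
```

View pics/m4.png

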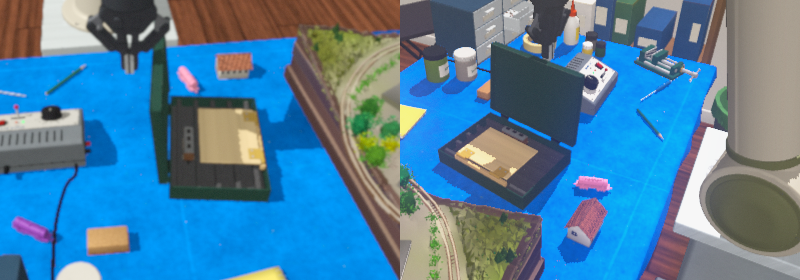

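```bash
python3 -m handwheel '[[[0,0,-13],[0,0,0]],[[0,1,-25],[0,0,0]],[[0,0,-38],[0,0,0]],[[0,0,-51],[0,0,0]],[[0,1,-63],[0,0,0]],[[0,2,-75],[0,0,0]],[[0,5,-88],[0,0,0]],[[0,8,-100],[0,0,0]],[[0,13,-111],[0,0,0]],[[0,19,-122],[0,0,0]]]'
python3 - <<'E'
from h import *
shot('side','side5');shot('scene','scene5')
a=np.hstack([cv2.imread('pics/%s5.png'%n)[120:400,180:580] for n in['side','scene']])
cv2.imwrite('pics/m5.png',a)
E
```

```text
time: 9.0
tool_pos: [0.5019, 0.1407, 0.1759]
tcp_rot: [-90.0, 0.0, 170.8]
force: [-0.6, 0.0, 1.7]
gripper_width: -0.007
```

View pics/m5.png

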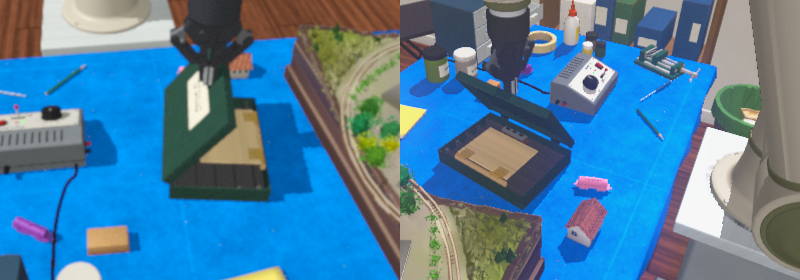

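The lid is following the fingertips at about 55° and the flap is still flat, so I'll keep going.

```bash
python3 -m handwheel '[[[0,6,-11],[0,0,0]],[[0,18,-26],[0,0,0]],[[0,31,-39],[0,0,0]],[[0,46,-51],[0,0,0]],[[0,62,-60],[0,0,0]],[[0,73,-65],[0,0,0]],[[0,85,-69],[0,0,0]],[[0,91,-71],[0,0,0]],[[0,97,-72],[0,0,0]],[[0,97,-72],[0,0,0]]]'
python3 -m handwheel '[[[0,2,0],[0,0,0]],[[0,4,-1],[0,0,0]],[[0,6,-1],[0,0,0]],[[0,7,-1],[0,0,0]],[[0,7,-1],[0,0,0]]]'
```

```text
time: 10.1
tool_pos: [0.5131, 0.2106, 0.0787]
tcp_rot: [-90.0, -0.0, 170.8]
force: [-0.1, -0.3, -0.5]
gripper_width: -0.0
time: 10.6
tool_pos: [0.5134, 0.2118, 0.0723]
tcp_rot: [-90.0, -0.0, 170.8]
force: [-0.5, -0.5, -0.4]
gripper_width: -0.004
```

```bash
python3 -m handwheel '[[[0,1,0],[0,0,0]],[[0,2,0],[0,0,0]],[[0,3,0],[0,0,0]],[[0,3,0],[0,0,0]]]'
python3 -m handwheel '[[[0,1,0],[0,0,0]],[[0,2,0],[0,0,0]],[[0,2,0],[0,0,0]]]'
```

```text
time: 11.0
tool_pos: [0.5134, 0.2117, 0.0692]
tcp_rot: [-90.0, -0.0, 170.8]
force: [1.5, 0.5, -0.7]
gripper_width: -0.003
time: 11.3
tool_pos: [0.5133, 0.2117, 0.0671]
tcp_rot: [-90.0, -0.0, 170.8]
force: [-0.7, 0.6, -0.3]
gripper_width: -0.003
```

```bash
python3 -m handwheel '[[[0,0.5,0],[0,0,0]],[[0,1,0],[0,0,0]],[[0,1,0],[0,0,0]]]'
python3 -m handwheel '[[[0,0.5,0],[0,0,0]],[[0,1,0],[0,0,0]],[[0,1,0],[0,0,0]]]'
```

```text
time: 11.6
tool_pos: [0.5134, 0.2117, 0.0669]
tcp_rot: [-90.0, 0.0, 170.8]
force: [-4.0, -0.7, 7.3]
gripper_width: 0.001
time: 11.9
tool_pos: [0.5135, 0.2118, 0.0668]
tcp_rot: [-90.0, 0.0, 170.8]
force: [-5.6, -1.4, 14.7]
gripper_width: 0.001
```

```bash
python3 -m handwheel '[[[0,0.5,0],[0,0,0]],[[0,1,0],[0,0,0]],[[0,1,0],[0,0,0]]]'
python3 -m handwheel '[[[0,-10,0],[0,0,0]],[[0,-40,0],[0,0,0]],[[0,-80,0],[0,0,0]],[[0,-120,0],[0,0,0]],[[0,-160,0],[0,0,0]],[[0,-200,0],[0,0,0]],[[0,-220,0],[0,0,0]],[[0,-220,0],[0,0,0]]]'
python3 - <<'E'
from h import *
from scipy.spatial.transform import Rotation as R
np.set_printoptions(precision=4,suppress=True)
for n in['side','scene','wrist']: shot(n,n+'6')
a=np.hstack([cv2.imread('pics/%s6.png'%n)[120:400,180:580] for n in['side','scene']])
cv2.imwrite('pics/m6.png',a)
B=np.array([[-.16,-.987,0],[.987,-.16,0],[0,0,1]]);C=np.array([.506,.167,0])
s=robot.observe();W=np.eye(4);W[:3,:3]=R.from_euler('xyz',s['tcp_rot'],degrees=True).as_matrix();W[:3,3]=s['tool_pos']
for n in['wrist','side']:
    z=np.load(n+'6.npz');im,d=z['im'],z['d'];f,cx,cy,T=K(n); M=W@T if n=='wrist' else T
    v,u=np.mgrid[:480,:640];P=np.stack([(u-cx)/f*d,(v-cy)/f*d,d],-1)@M[:3,:3].T+M[:3,3]-C
    P=P@B.T
    m=(d>0)&(abs(P[...,0])<.07)&(abs(P[...,1])<.1)&(abs(P[...,2]-.06)<.03);Q=P[m]
    print(n,len(Q),np.linalg.lstsq(np.c_[Q[:,:2],np.ones(len(Q))],Q[:,2],rcond=None)[0])
E
```

```text
time: 12.2
tool_pos: [0.5136, 0.2118, 0.0667]
tcp_rot: [-90.0, 0.1, 170.8]
force: [-9.4, -2.6, 23.4]
gripper_width: 0.0
time: 13.0
tool_pos: [0.5142, 0.2119, 0.2874]
tcp_rot: [-90.1, 0.3, 170.8]
force: [-0.8, 0.2, -0.1]
gripper_width: -0.0
wrist 25976 [ 0.0005 -0.0011  0.0522]
side 6550 [ 0.0002 -0.0011  0.0541]
```

View pics/m6.png

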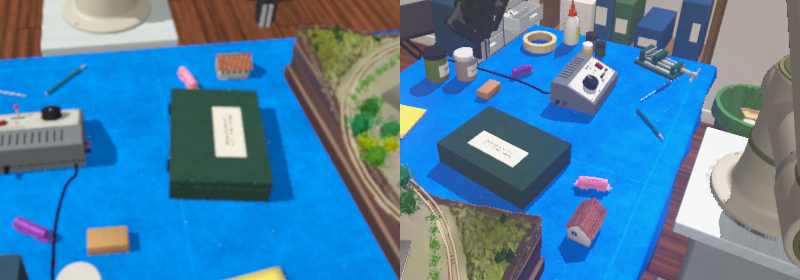

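The lid is flat and shut, with its top at 52–54 mm and no slope. The cottage (side crop (233,65)) and the sanding block ((108,240)) are where they started. I'm handing in.

```bash
python3 -c "
from rig import robot
print(robot.close_job())"
```

```text
the job is handed in; nothing more can be done
None
```

The case is closed up. I pushed the flap flat onto its stop first, then swung the lid over it and pressed it shut, using only the closed fingertips. I handed the job in at about 13 s of the 48 s allowed.

- **Flap:** the fingertips met firm resistance of about 17 N at the height of its stop. Afterwards the wrist camera showed it level, with a slope of 0.0015 and its top at about 44 mm. I saw one side-view check fail with a script error, so this rests on the wrist depth reading and the pictures.
- **Lid:** I pressed it onto its stop with about 23 N. Two camera views then showed it level, with its top at 52 mm and 54 mm against the nominal 53 mm.
- **Everything else:** the cottage, sanding block and look-alikes appear unmoved in the final pictures; I compared these by eye. The goods van was still in its slot after the flap went down. I could not see any of the wagons once the lid was shut.

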